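# Transfer queued sample vials to the sampler rack in order

## Task

Four capped sample vials wait in pucks on the transport lane; the run list goes by position, so move all four into the white sample rack in the same order as they queue: the vial at the lane's violet stop goes into the well beside the rack's violet nose, the next in line into the next well, and so on. Keep the vials upright all the way, and leave each standing free on the floor of its well.

Things in the scene. Friction and masses are not known exactly. Their poses are not given: they have to be found in the camera images.
- lane: Fixed aluminium transport lane, 64 mm wide (x), 245 mm long (y), side rails 25 mm high. A violet stop plate, 46 mm high, closes its +y end, the head of the queue. Pucks stand in it at x = 0, y = +84 (first, at the stop), +28, -28, -84 mm (last). May lie up to 0.5 rad askew. Origin on the worktop (z = 0) under the middle of the row; z up.
- rack: Fixed white sample rack, a strip, 54 mm wide (x), 265 mm long (y), 42 mm high, pointing any way. Four round wells 36 mm wide, 28 mm deep, flat floor 14 mm above the worktop, at x = 0, y = +84 (first), +28, -28, -84 mm (last). The +y end is a rounded violet nose, by the first well; the -y end has a flat finger grip. Origin on the worktop under the middle of the row; z up.
- vial_red: Loose amber glass vial, white label, red screw cap: a round cylinder 28 mm in diameter, 95 mm tall (the cap is the top 19 mm, 27 mm in diameter), about 60 g. Stands upright in the puck with the red collar, its foot 20 mm above the worktop. Origin at the centre of its underside, z along its axis to the cap.
- vial_yellow: Loose amber glass vial, white label, yellow screw cap: a round cylinder 28 mm in diameter, 95 mm tall (the cap is the top 19 mm, 27 mm in diameter), about 60 g. Stands upright in the puck with the yellow collar, its foot 20 mm above the worktop. Origin at the centre of its underside, z along its axis to the cap.
- vial_green: Loose amber glass vial, white label, green screw cap: a round cylinder 28 mm in diameter, 95 mm tall (the cap is the top 19 mm, 27 mm in diameter), about 60 g. Stands upright in the puck with the green collar, its foot 20 mm above the worktop. Origin at the centre of its underside, z along its axis to the cap.
- vial_blue: Loose amber glass vial, white label, blue screw cap: a round cylinder 28 mm in diameter, 95 mm tall (the cap is the top 19 mm, 27 mm in diameter), about 60 g. Stands upright in the puck with the blue collar, its foot 20 mm above the worktop. Origin at the centre of its underside, z along its axis to the cap.
- puck_red: Single-vial puck, fixed in the lane: a round grey cup 50 mm in diameter, 36 mm high, with a red collar, holding the red-capped vial. Bore 36 mm wide, 28 mm deep; rim 48 mm above the worktop. Origin at the centre of its underside, 12 mm above the worktop; z up. Its place in the lane varies.
- puck_yellow: Single-vial puck, fixed in the lane: a round grey cup 50 mm in diameter, 36 mm high, with a yellow collar, holding the yellow-capped vial. Bore 36 mm wide, 28 mm deep; rim 48 mm above the worktop. Origin at the centre of its underside, 12 mm above the worktop; z up. Its place in the lane varies.
- puck_green: Single-vial puck, fixed in the lane: a round grey cup 50 mm in diameter, 36 mm high, with a green collar, holding the green-capped vial. Bore 36 mm wide, 28 mm deep; rim 48 mm above the worktop. Origin at the centre of its underside, 12 mm above the worktop; z up. Its place in the lane varies.
- puck_blue: Single-vial puck, fixed in the lane: a round grey cup 50 mm in diameter, 36 mm high, with a blue collar, holding the blue-capped vial. Bore 36 mm wide, 28 mm deep; rim 48 mm above the worktop. Origin at the centre of its underside, 12 mm above the worktop; z up. Its place in the lane varies.

How it is judged:
By the outcome, as a careful person would: the job done as asked, in the order asked, and still so for the second after the job is handed in, with the robot touching nothing.
It also fails if it takes over 99 s, if anything falls off the work surface, if the arm or the gripper's body presses on something with over 40 N, if the wrist force passes 120 N, or if a joint passes its speed limit or range.

## Robot

A 6-joint arm with a two-finger parallel gripper is mounted at the origin on a cart in front of the work surface, level with it; the furniture and walls round the work are solid. World frame = base frame: x ahead of the robot, y to its left, z up, the work surface at z = 0. Lengths are in m, angles in rad, forces in N, time in s.
With the tool pointing down it reaches from about 0.375 to 0.975 m from the base axis. Payload 3.8 kg.
Tool frame: the origin (TCP) lies midway between the tips of the shut fingers; the grasp point (between the pads) lies 19 mm behind it; z points along the fingers, y is the line along which they close (so a half turn about z gives the same grasp; the last joint's range is limited). The gripper opens to 85 mm and grips with 20 to 120 N. Pads are 22 mm wide; open, the fingers measure 114 mm over their backs; the gripper's body (76 mm by 85 mm) begins 54 mm behind the grasp point. The pads swing forward as they close: fully open they stand 13 mm farther back than shut.
Start: joints at [1.277, 0.264, 1.604, -0, 1.274, -0.037], TCP at [0.171, 0.653, 0.231] pointing down, gripper open.
Joint ranges: [-2.63, 2.63], [-0.94, 2.18], [0.31, 2.57], [-1.31, 4.45], [0, 2.66], [-2.55, 2.55]. Speed limits (rad/s): [2.57, 2.57, 3.14, 3.14, 3.14, 3.14].

## Interface

Orientations are given as a rotation vector (axis times angle).
In Python, from workcell import bot, cams gives the robot as it stands.
- The arm moves only by the tool play_rows, never from a script. Its argument "rows" is a list of rows, each a list of 2 entries, a list of its own where there are three numbers: the shift along the tool's x, y, z scaled (see below), then the turn, a rotation vector about the tool's x, y, z scaled (see below). A call has 1 to 20 rows; each row is the pose to reach, as a shift and turn from the pose commanded when the call began, along the tool's axes at that moment; what a row does not reach only later rows make up. The controller multiplies each number of a shift by 250 mm and each number of a turn by 45 degrees. A row lasts 1/12 s, in which the tool goes at most 41.7 mm and 7.16 degrees, less where a joint would pass 70% of its speed; a pose out of reach is approached as far as the arm can. A call with a number of a shift or a turn outside -1 to 1 is refused whole. A call with a gripper value outside its range is refused whole. "claw" is the opening, from -1 (shut) to 1 (fully open), set as the call begins (left out, the last holds). The fingers move at their own pace and stop on an object; "newtons" is the grip in N (left out, the last holds). Time passes only in rows, so rows that repeat a pose let the fingers close. It gives the time, the measured TCP pose, the force, the opening and the grip force at its end, in the units of the state.
- bot.read_state(): the state, without advancing time (a new reading comes with each control period).
- cams.read_camera(name): name is "scene" or "top"; returns a dict with "image" (400x640x3 uint8, red, green, blue), "K" (3x3 intrinsics, pixels), "k1" (the pictures are not rectified: a ray, as slopes to the right and down, at radius r is drawn at 1 + k1 r^2 times it, then the intrinsics apply), "T" (4x4, takes a point from camera to world coordinates). Camera axes: x right, y down, z forward; pixel columns grow to the right and rows downward; lengths in m; the calibration is good to about 2 mm. A picture is of the moment at which its call begins. There is no depth.
- bot.finish_job(): hands the job in; it is judged then, once.
The state is a dict: "time": time; "q": joint angles; "joint_vel": joint speeds; "joint_torque": joint torques, N m; "tool_pos": TCP position; "tcp_rot": TCP orientation; "wrist_force": force on the tool from outside, world axes, zero at the start; "torque": the same for the moment, N m; "width": opening from 0.0 (shut) to 1.0 (fully open); "grip_force": force on a finger pad.
Only numpy, scipy, OpenCV 4.12 (cv2) and the standard library are available. Lean on these libraries where they do the work, as an engineer would, in place of code of your own. Each camera call takes 0.05 s, during which the arm holds its last target. There are 200 camera calls.

## Working session

There is one attempt and no reset: what is moved stays moved. The work goes in short steps, Python scripts to look and compute and a tool call to move; the robot and the scene stay as the last step left them, time stands still between calls to the robot, and variables do not carry over. Pictures are saved under pics/ and viewed, at most 14 in all, crops included, and the job is handed in when it is done.

Besides the shell and the picture viewer there is one more tool, called after "Call:" as a command line: name --argument value ..., lists and objects as JSON in quotes. play_rows: Moves the arm, as the interface text tells. Its arguments: {"type":"object","properties":{"rows":{"type":"array","items":{"type":"array"}},"claw":{"type":"number"},"newtons":{"type":"number"}},"required":["rows"]}

```bash
mkdir -p pics; ls
python3 - <<'E'
from workcell import bot,cams
import cv2,numpy as np
s=bot.read_state(); print(s)
for n in("scene","top"):
    c=cams.read_camera(n); cv2.imwrite(f"pics/{n}0.png",c["image"][:,:,::-1]); print(n,c["K"],c["k1"],c["T"])
E
```

```text
pics
{'time': 0.0, 'q': array([ 1.27711841e+00,  2.64763810e-01,  1.60540724e+00,  1.34295003e-05,
        1.27369041e+00, -3.69023228e-02]), 'joint_vel': array([-0.00099697, -0.00089695,  0.00165076, -0.00075416, -0.00048982,
        0.00019309]), 'joint_torque': array([-1.46805392e-04, -5.15089917e+01, -3.67324233e+01, -4.00642557e-05,
        1.27312902e-02,  2.05821514e-06]), 'tool_pos': array([0.17120839, 0.65215625, 0.22993689]), 'tcp_rot': array([-0.40219147, -3.11535056,  0.00351151]), 'wrist_force': array([-0.25662385,  0.20319787, -0.33932963]), 'torque': array([-0.01123536, -0.02293911,  0.02749213]), 'grip_force': 0.0, 'width': 1.0007172865740623}
scene [[463.93921598   0.         316.14969722]
 [  0.         463.93921598 203.28689581]
 [  0.           0.           1.        ]] 0.023854398374337834 [[-0.68942993 -0.35716476  0.63017434 -0.18786017]
 [-0.72395272  0.31086159 -0.61583889  0.67674222]
 [ 0.02405895 -0.88079419 -0.47288768  0.55729391]
 [ 0.          0.          0.          1.        ]]
top [[440.80334723   0.         314.6819675 ]
 [  0.         440.80334723 202.42461072]
 [  0.           0.           1.        ]] -0.05430249856508209 [[ 0.00131463 -0.98348439  0.18098822  0.30909437]
 [-0.99983243  0.00201191  0.01819505  0.01245703]
 [-0.01825868 -0.18098181 -0.98331694  1.01932056]
 [ 0.          0.          0.          1.        ]]
```

View pics/top0.png

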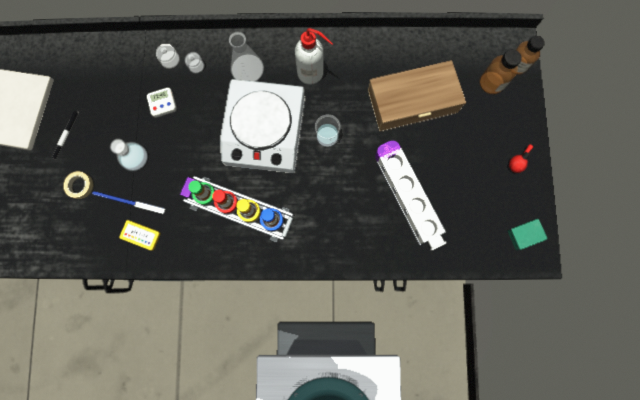

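View pics/scene0.png

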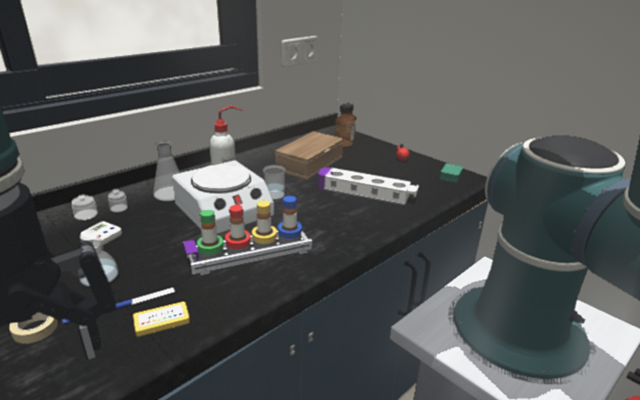

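The top view shows the lane with its violet stop on the left at (188,187). From the stop the queue runs green (200,192), red (224,202), yellow (248,210), blue (271,218). The rack is at right, with its violet nose at (389,151), wells running down to about (430,228), and its grip at (437,240). The scene view agrees on the order.

Run:
```python
import cv2,numpy as np
t=cv2.imread("pics/top0.png"); s=cv2.imread("pics/scene0.png")
z=lambda a,x,y,w,h,f:cv2.resize(a[y:y+h,x:x+w],None,fx=f,fy=f,interpolation=cv2.INTER_CUBIC)
a=z(t,365,135,90,120,5); b=z(t,175,170,125,75,2.7)
b2=z(s,180,190,135,90,2.5); r2=z(s,310,160,115,50,2.9)
out=np.zeros((600,800,3),np.uint8); out[:600,:450]=a
y=0
for i in(b,b2,r2):
    h,w=i.shape[:2]; h=min(h,600-y); out[y:y+h,455:455+w]=i[:h,:345]; y+=h
cv2.imwrite("pics/crop0.png",out)
```

```text
(no output)
```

View pics/crop0.png

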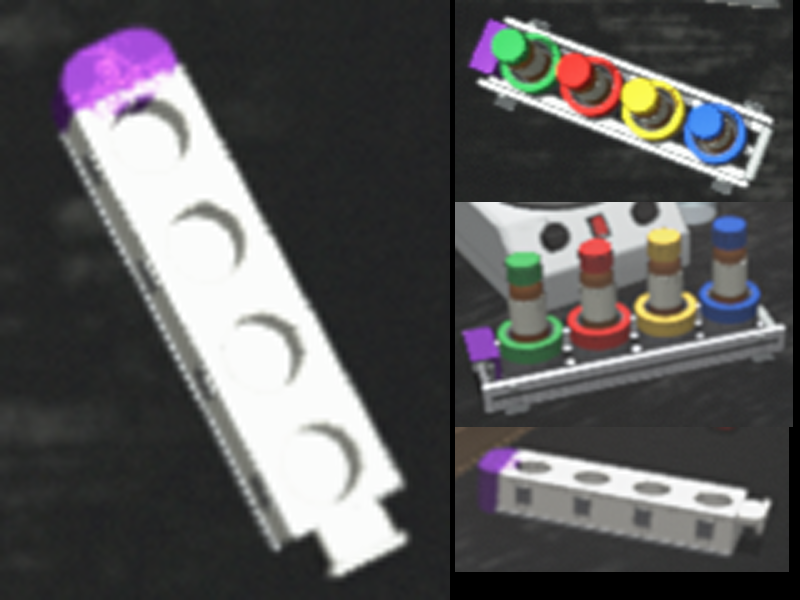

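The crop shows the four well rims with pitch about 57,109 px, and the cap and collar centres in both views. I'll fit both poses from these points.

```bash
cat > h.py <<'E'
import numpy as np,cv2
from workcell import cams
from scipy.optimize import least_squares
def cam(n):
    c=cams.read_camera(n); return c
def proj(c,P):
    P=np.atleast_2d(P); T=np.linalg.inv(c["T"]); k=c["k1"]
    return cv2.projectPoints(P.astype(float),cv2.Rodrigues(T[:3,:3])[0],T[:3,3],c["K"],np.array([k,0,0,0.]))[0][:,0]
def ray(c,uv):
    p=cv2.undistortPoints(np.array(uv,float).reshape(-1,1,2),c["K"],np.array([c["k1"],0,0,0.]))[:,0]
    d=np.c_[p,np.ones(len(p))]@c["T"][:3,:3].T; return c["T"][:3,3],d
def atz(c,uv,z):
    o,d=ray(c,uv); return o+d*((z-o[2])/d[:,2])[:,None]
Y=np.array([.084,.028,-.028,-.084])
def world(p,z):
    x,y,t=p; return np.c_[x-np.sin(t)*Y,y+np.cos(t)*Y,np.full(4,z)]
E
python3 - <<'E'
from h import *
t,s=cam("top"),cam("scene")
f=lambda pts,o,sc,cr:(np.array(pts,float)-o)/sc+cr
rt=f([(149,138),(206,242),(264,352),(321,461)],(0,0),5,(365,135))-.4
rs=f([(533,467),(592,477),(653,488),(715,499)],(455,427),2.9,(310,160))-.3
ct=f([(507,45),(572,70),(638,96),(705,122)],(455,0),2.7,(175,170))-.3
cs=f([(523,260),(596,246),(664,235),(730,224)],(455,202),2.5,(180,190))-.3
kt=f([(528,62),(590,85),(653,108),(715,133)],(455,0),2.7,(175,170))-.3
ks=f([(530,335),(600,322),(667,309),(730,297)],(455,202),2.5,(180,190))-.3
np.set_printoptions(precision=4,suppress=True)
for nm,obs,p0 in(("rack",[(t,rt,.042),(s,rs,.042)],(.5,-.15,-.3)),("lane",[(t,ct,.115),(s,cs,.115),(t,kt,.048),(s,ks,.048)],(.45,.2,1.))):
    r=least_squares(lambda p:np.concatenate([(proj(c,world(p,z))-u).ravel() for c,u,z in obs]),p0)
    print(nm,r.x,np.round(r.fun.reshape(-1,8),1))
    print(world(r.x,0))
    for c,u,z in obs: print(z,atz(c,u,z)[:,:2].tolist())
E
```

```text
rack [ 0.508  -0.1883 -1.1204] [[-0.1 -0.6 -0.1  0.1 -0.  -0.1  0.4  0.4]
 [ 0.3  0.2  0.1  0.3 -0.2  0.1 -0.2  0.1]]
[[ 0.5836 -0.1517  0.    ]
 [ 0.5332 -0.1761  0.    ]
 [ 0.4828 -0.2004  0.    ]
 [ 0.4324 -0.2248  0.    ]]
0.042 [[0.582293681365037, -0.15197355414004024], [0.533389803713929, -0.17627147341544752], [0.48261611765631107, -0.20054717929366073], [0.433190923780052, -0.22404531934952762]]
0.042 [[0.5848570913055143, -0.15178069633262592], [0.5344980596991339, -0.17698964867817557], [0.48291813366148695, -0.20126637468140363], [0.4322415300624368, -0.22549694860922964]]
lane [ 0.4806  0.207  -0.366 ] [[-0.1  0.  -0.2 -0.  -0.2 -0.3 -0.4 -0.5]
 [ 0.2  0.  -0.2  0.8  0.1  0.5  0.1  0.5]
 [ 0.6  0.1  0.1  0.2 -0.4  0.5 -0.3  0. ]
 [ 0.3 -0.6  0.1 -0.7 -0.1 -0.6  0.2 -0.7]]
[[0.5106 0.2855 0.    ]
 [0.4906 0.2332 0.    ]
 [0.4706 0.1809 0.    ]
 [0.4505 0.1286 0.    ]]
0.115 [[0.5106840802223573, 0.28523506200494714], [0.4905207315832941, 0.23282925619841752], [0.46982632203434405, 0.180352540111784], [0.449377640364742, 0.1277926189453848]]
0.115 [[0.5109794241817595, 0.28574753895091587], [0.49290651932396856, 0.23109195070794775], [0.47245554346152496, 0.17972082732865874], [0.4521937767303372, 0.12738230762335156]]
0.048 [[0.510921729679174, 0.2867938159627175], [0.49114113990702146, 0.23344600285535783], [0.47158604998239645, 0.17994111918343222], [0.4505660158514827, 0.12785898171556515]]
0.048 [[0.5093118496098794, 0.2871005311660223], [0.48857739776500275, 0.23484102146502916], [0.4685730365686417, 0.18212061516110306], [0.44868952793558725, 0.13065046141077086]]
```

```bash
cat > go.py <<'E'
# usage: go.py x y z yaw [x y z yaw ...] : shifts/turns (units) from current measured pose
import sys,numpy as np
from scipy.spatial.transform import Rotation as R
from workcell import bot
s=bot.read_state(); p=s["tool_pos"]; A=R.from_rotvec(s["tcp_rot"])
y=A.as_matrix()[:,1]; print("t %.2f"%s["time"],"p",p.round(4),"yaw %.4f"%np.arctan2(y[1],y[0]),"w %.3f"%(s["width"]*85),"F",s["wrist_force"].round(1),"tilt",A.as_matrix()[:,2].round(4))
v=np.array(sys.argv[1:],float).reshape(-1,4)
for g in v:
    c,n=np.cos(g[3]),np.sin(g[3])
    B=R.from_matrix(np.array([[-n*-1*-1,c,0],[c,n,0],[0,0,-1]]).T.copy() if 0 else np.column_stack([[-n,c,0],[c,n,0],[0,0,-1]]))
    if B.as_matrix()[:,1]@y<0 and 0: pass
    print(g,"shift",(A.inv().apply(g[:3]-p)/.25).round(4),"turn",((A.inv()*B).as_rotvec()/(np.pi/4)).round(4))
E
sed -i 's/B=R.from_matrix.*/B=R.from_matrix(np.column_stack([[-n,c,0],[c,n,0],[0,0,-1]]))/; /and 0: pass/d' go.py
python3 go.py 0.34 0.47 0.24 0.65 0.5106 0.2855 0.24 -0.366
```

```text
t 0.20 p [0.1713 0.6524 0.2304] yaw 1.3140 w 85.378 F [-0.3  0.1 -0.4] tilt [-4.0e-04 -1.4e-03 -1.0e+00]
[0.34 0.47 0.24 0.65] shift [-0.838  -0.5344 -0.0376] turn [-1.800e-03  5.000e-04  8.454e-01]
[ 0.5106  0.2855  0.24   -0.366 ] shift [-1.6854 -1.0749 -0.0369] turn [-1.500e-03  1.500e-03  2.139e+00]
```

Call:
play_rows --rows '[[[-0.1,-0.06,0],[0,0,0.1]],[[-0.22,-0.14,-0.01],[0,0,0.22]],[[-0.34,-0.22,-0.02],[0,0,0.34]],[[-0.46,-0.29,-0.02],[0,0,0.46]],[[-0.58,-0.37,-0.03],[0,0,0.58]],[[-0.7,-0.45,-0.03],[0,0,0.7]],[[-0.78,-0.5,-0.04],[0,0,0.8]],[[-0.84,-0.53,-0.04],[0,0,0.85]],[[-0.84,-0.53,-0.04],[0,0,0.85]],[[-0.84,-0.53,-0.04],[0,0,0.85]]]' --claw 0.4 --newtons 30

```text
time: 1.03
tool_pos: [0.3414, 0.4708, 0.2412]
tcp_rot: [-1.403, -2.811, 0.0]
wrist_force: [-0.5, 0.7, -0.1]
width: 0.698
grip_force: 0.0
```

```bash
python3 go.py 0.45 0.35 0.24 0.1 0.5106 0.2855 0.24 -0.366
```

```text
t 1.03 p [0.3414 0.4708 0.2412] yaw 0.6450 w 59.343 F [-0.5  0.7 -0.1] tilt [-4.e-04  2.e-04 -1.e+00]
[0.45 0.35 0.24 0.1 ] shift [-0.6472  0.0567  0.0046] turn [-4.000e-04 -4.000e-04  6.939e-01]
[ 0.5106  0.2855  0.24   -0.366 ] shift [-0.9991  0.0953  0.0044] turn [-5.0000e-04 -3.0000e-04  1.2872e+00]
```

Call:
play_rows --rows '[[[-0.1,0.01,0],[0,0,0.12]],[[-0.22,0.02,0],[0,0,0.25]],[[-0.35,0.03,0],[0,0,0.38]],[[-0.48,0.05,0],[0,0,0.51]],[[-0.61,0.06,0],[0,0,0.64]],[[-0.74,0.07,0],[0,0,0.77]],[[-0.86,0.08,0],[0,0,0.9]],[[-0.95,0.09,0],[0,0,1.0]],[[-1.0,0.095,0.005],[0,0,1.0]],[[-1.0,0.095,0.005],[0,0,1.0]],[[-1.0,0.095,0.005],[0,0,1.0]]]'

```text
time: 1.95
tool_pos: [0.5098, 0.2869, 0.2396]
tcp_rot: [-2.367, -2.063, 0.001]
wrist_force: [0.1, 0.8, 0.5]
width: 0.698
grip_force: 0.0
```

```bash
python3 go.py 0.5106 0.2855 0.24 -0.366 0.5106 0.2855 0.13 -0.366
```

```text
t 1.95 p [0.5098 0.2869 0.2396] yaw -0.1370 w 59.312 F [0.1 0.8 0.5] tilt [-1.4e-03  5.0e-04 -1.0e+00]
[ 0.5106  0.2855  0.24   -0.366 ] shift [-0.0051  0.0038 -0.0017] turn [-1.800e-03 -2.000e-04  2.915e-01]
[ 0.5106  0.2855  0.13   -0.366 ] shift [-0.0052  0.0044  0.4383] turn [-1.800e-03 -2.000e-04  2.915e-01]
```

Call:
play_rows --rows '[[[0,0,0.05],[0,0,0.1]],[[0,0,0.13],[0,0,0.2]],[[-0.005,0.004,0.22],[0,0,0.29]],[[-0.005,0.004,0.31],[0,0,0.29]],[[-0.005,0.004,0.39],[0,0,0.29]],[[-0.005,0.004,0.43],[0,0,0.29]],[[-0.005,0.004,0.43],[0,0,0.29]],[[-0.005,0.004,0.43],[0,0,0.29]]]'

```text
time: 2.62
tool_pos: [0.5104, 0.2857, 0.1324]
tcp_rot: [-2.587, -1.782, 0.001]
wrist_force: [0.1, 1.1, -0.2]
width: 0.697
grip_force: 0.0
```

```bash
python3 go.py 0.5106 0.2855 0.13 -0.366 0.5106 0.2855 0.066 -0.366
python3 - <<'E'
from h import *
a=[]
for n,(x,y,w,h) in (("scene",(150,130,200,150)),("top",(140,120,200,150))):
    c=cam(n); a.append(cv2.resize(c["image"][y:y+h,x:x+w,::-1],None,fx=2,fy=2,interpolation=cv2.INTER_CUBIC))
cv2.imwrite("pics/g1.png",np.hstack(a))
E
```

```text
t 2.62 p [0.5104 0.2857 0.1324] yaw -0.3645 w 59.271 F [ 0.1  1.1 -0.2] tilt [-1.e-03 -2.e-04 -1.e+00]
[ 0.5106  0.2855  0.13   -0.366 ] shift [-0.0005  0.0012  0.0097] turn [-0.0012  0.0007  0.0019]
[ 0.5106  0.2855  0.066  -0.366 ] shift [-0.0004  0.0015  0.2657] turn [-0.0012  0.0007  0.0019]
```

View pics/g1.png

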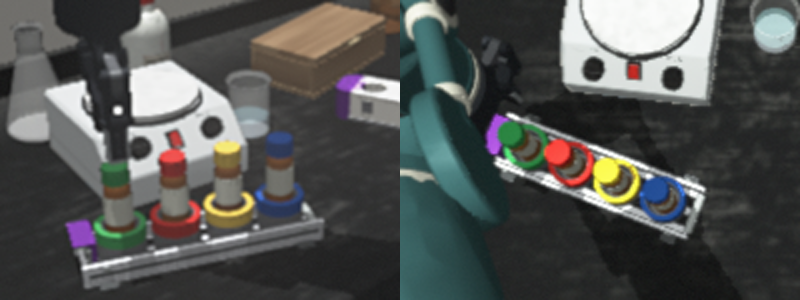

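Run:
```python
from h import *
d=np.array([np.cos(-.366),np.sin(-.366),0])*.03
c0=np.array([.5104,.2857,.1324])
for n,o in (("scene",(150,130)),("top",(140,120))):
    c=cam(n)
    off=400 if n=="top" else 0
    for z in (0,.07,.15): print(n,z,[((proj(c,c0+k*d+[0,0,z])[0]-o)*2+[off,0]).round() for k in(-1,0,1)])
    im=c["image"][:,:,::-1]
    (x,y,w,h)=(155,120,80,100) if n=="top" else (160,100,80,120)
    cv2.imwrite(f"pics/g2{n}.png",cv2.resize(im[y:y+h,x:x+w],None,fx=5,fy=5))
cv2.imwrite("pics/g2.png",np.hstack([cv2.copyMakeBorder(cv2.imread("pics/g2%s.png"%n),0,b,0,0,cv2.BORDER_CONSTANT) for n,b in(("scene",0),("top",100))]))
```

```text
scene 0 [array([119., 165.]), array([113., 150.]), array([107., 136.])]
scene 0.07 [array([112.,  96.]), array([106.,  83.]), array([100.,  70.])]
scene 0.15 [array([104.,  10.]), array([97., -1.]), array([ 91., -12.])]
top 0 [array([491., 156.]), array([503., 129.]), array([514., 103.])]
top 0.07 [array([469., 142.]), array([481., 113.]), array([494.,  85.])]
top 0.15 [array([439., 123.]), array([453.,  92.]), array([467.,  61.])]
```

View pics/g2.png

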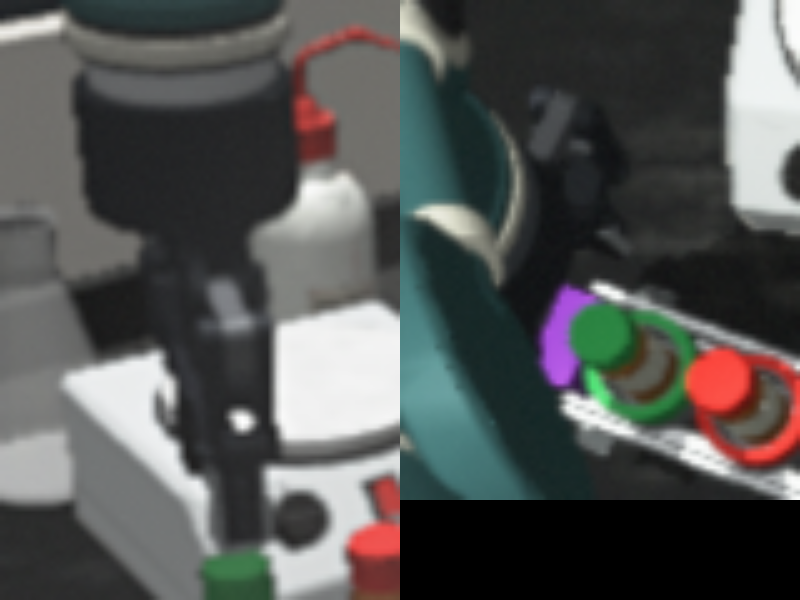

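The gripper stands centred over the green cap. The far fingertip is at about (200,170) in the top view and the near one at (208,208) in the scene view, as projected. I'll descend and grip.

Call:
play_rows --rows '[[[0,0.001,0.06],[0,0,0]],[[0,0.0015,0.13],[0,0,0]],[[0,0.0015,0.2],[0,0,0]],[[0,0.0015,0.25],[0,0,0]],[[0,0.0015,0.266],[0,0,0]],[[0,0.0015,0.266],[0,0,0]],[[0,0.0015,0.266],[0,0,0]]]'

```text
time: 3.4
tool_pos: [0.5121, 0.2848, 0.0667]
tcp_rot: [2.589, 1.779, 0.001]
wrist_force: [0.4, -0.2, 0.4]
width: 0.699
grip_force: 0.0
```

Call:
play_rows --rows '[[[0,0,0],[0,0,0]],[[0,0,0],[0,0,0]],[[0,0,0],[0,0,0]],[[0,0,0],[0,0,0]],[[0,0,0],[0,0,0]],[[0,0,0],[0,0,0]],[[0,0,0],[0,0,0]],[[0,0,0],[0,0,0]]]' --claw -1 --newtons 30

```text
time: 4.07
tool_pos: [0.5126, 0.285, 0.0672]
tcp_rot: [2.589, 1.779, 0.003]
wrist_force: [0.9, -0.8, 5.5]
width: 0.317
grip_force: 30.0
```

```bash
python3 go.py 0.5106 0.2855 0.22 -0.366 0.55 0.06 0.22 -0.8 0.5836 -0.1517 0.22 -1.1204
```

```text
t 4.07 p [0.5126 0.285  0.0672] yaw -0.3667 w 26.974 F [ 0.9 -0.8  5.5] tilt [ 2.e-03  9.e-04 -1.e+00]
[ 0.5106  0.2855  0.22   -0.366 ] shift [-2.00e-04 -7.00e-03 -6.11e-01] turn [ 0.0019 -0.002  -0.0009]
[ 0.55  0.06  0.22 -0.8 ] shift [-0.7857  0.4635 -0.6115] turn [ 0.0015 -0.0024  0.5517]
[ 0.5836 -0.1517  0.22   -1.1204] shift [-1.528   0.8926 -0.612 ] turn [ 0.0011 -0.0026  0.9596]
```

Call:
play_rows --rows '[[[0,0,-0.03],[0,0,0]],[[0,0,-0.09],[0,0,0]],[[0,0,-0.17],[0,0,0]],[[0,0,-0.26],[0,0,0]],[[0,0,-0.36],[0,0,0]],[[0,0,-0.46],[0,0,0]],[[0,0,-0.55],[0,0,0]],[[0,0,-0.61],[0,0,0]],[[0,0,-0.61],[0,0,0]]]'

```text
time: 4.82
tool_pos: [0.5135, 0.2856, 0.223]
tcp_rot: [2.589, 1.779, 0.011]
wrist_force: [1.2, -0.3, -0.8]
width: 0.313
grip_force: 29.8
```

```bash
python3 go.py 0.55 0.06 0.22 -0.8 0.5836 -0.1517 0.22 -1.1204
python3 - <<'E'
from h import *
a=[]
for n,(x,y,w,h) in (("scene",(150,30,200,250)),("top",(100,80,200,250))):
    c=cam(n); a.append(cv2.resize(c["image"][y:y+h,x:x+w,::-1],None,fx=2,fy=2,interpolation=cv2.INTER_CUBIC))
cv2.imwrite("pics/g3.png",np.hstack(a))
E
```

```text
t 4.82 p [0.5135 0.2856 0.223 ] yaw -0.3667 w 26.570 F [ 1.2 -0.3 -0.8] tilt [ 0.0061  0.0032 -1.    ]
[ 0.55  0.06  0.22 -0.8 ] shift [-0.7902  0.4599  0.01  ] turn [ 0.0043 -0.0077  0.5517]
[ 0.5836 -0.1517  0.22   -1.1204] shift [-1.5325  0.8889  0.0081] turn [ 0.003  -0.0084  0.9596]
```

View pics/g3.png

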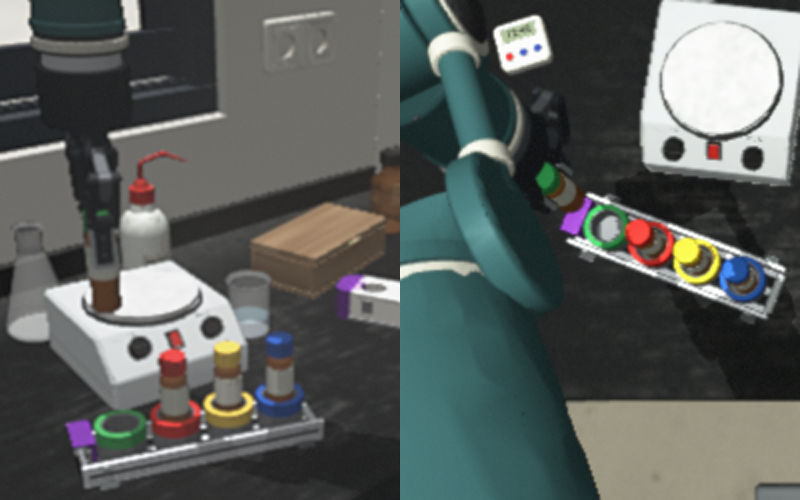

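The green vial is lifted upright, with its foot at about (105,295) in the crop. Next I carry it to well 1.

Call:
play_rows --rows '[[[-0.05,0.03,0],[0,0,0.03]],[[-0.13,0.08,0.01],[0,0,0.09]],[[-0.22,0.13,0.01],[0,0,0.15]],[[-0.31,0.18,0.01],[0,0,0.21]],[[-0.4,0.23,0.01],[0,0,0.27]],[[-0.49,0.28,0.01],[0,0,0.33]],[[-0.58,0.34,0.01],[0,0,0.39]],[[-0.66,0.38,0.01],[0,0,0.45]],[[-0.73,0.42,0.01],[0,0,0.5]],[[-0.77,0.45,0.01],[0,0,0.54]],[[-0.79,0.46,0.01],[0,0,0.55]],[[-0.79,0.46,0.01],[0,0,0.55]]]'

```text
time: 5.92
tool_pos: [0.5476, 0.0578, 0.2147]
tcp_rot: [-2.911, -1.18, 0.003]
wrist_force: [-0.1, 0.6, -0.5]
width: 0.319
grip_force: 29.8
```

```bash
python3 go.py 0.5836 -0.1517 0.22 -1.1204
```

```text
t 5.92 p [0.5476 0.0578 0.2147] yaw -0.8007 w 27.144 F [-0.1  0.6 -0.5] tilt [-2.3e-03 -2.0e-04 -1.0e+00]
[ 0.5836 -0.1517  0.22   -1.1204] shift [-0.4799  0.7018 -0.0213] turn [-0.0015  0.0025  0.4071]
```

Call:
play_rows --rows '[[[-0.03,0.04,0],[0,0,0.03]],[[-0.08,0.11,-0.01],[0,0,0.07]],[[-0.14,0.2,-0.02],[0,0,0.12]],[[-0.2,0.29,-0.02],[0,0,0.17]],[[-0.26,0.38,-0.02],[0,0,0.22]],[[-0.32,0.47,-0.02],[0,0,0.27]],[[-0.38,0.55,-0.02],[0,0,0.32]],[[-0.43,0.63,-0.02],[0,0,0.36]],[[-0.465,0.68,-0.02],[0,0,0.39]],[[-0.48,0.702,-0.02],[0,0,0.407]],[[-0.48,0.702,-0.02],[0,0,0.407]],[[-0.48,0.702,-0.02],[0,0,0.407]],[[-0.48,0.702,-0.02],[0,0,0.407]]]'

```text
time: 7.0
tool_pos: [0.5844, -0.1492, 0.2209]
tcp_rot: [-3.06, -0.706, 0.0]
wrist_force: [0.5, -0.5, -0.5]
width: 0.317
grip_force: 29.8
```

```bash
python3 go.py 0.5836 -0.1517 0.105 -1.1204
```

```text
t 7.00 p [ 0.5844 -0.1492  0.2209] yaw -1.1171 w 26.967 F [ 0.5 -0.5 -0.5] tilt [-5.e-04  8.e-04 -1.e+00]
[ 0.5836 -0.1517  0.105  -1.1204] shift [-0.0073  0.008   0.4635] turn [-0.0011  0.0001  0.0042]
```

Descend until the foot is about 17 mm above the rim, then check.

Call:
play_rows --rows '[[[-0.003,0.003,0.05],[0,0,0]],[[-0.007,0.008,0.13],[0,0,0.004]],[[-0.007,0.008,0.22],[0,0,0.004]],[[-0.007,0.008,0.31],[0,0,0.004]],[[-0.007,0.008,0.4],[0,0,0.004]],[[-0.007,0.008,0.45],[0,0,0.004]],[[-0.007,0.008,0.463],[0,0,0.004]],[[-0.007,0.008,0.463],[0,0,0.004]],[[-0.007,0.008,0.463],[0,0,0.004]],[[-0.007,0.008,0.463],[0,0,0.004]]]'

```text
time: 7.83
tool_pos: [0.5853, -0.1533, 0.107]
tcp_rot: [3.061, 0.7, 0.004]
wrist_force: [-0.8, -0.7, 0.8]
width: 0.317
grip_force: 29.8
```

```bash
python3 go.py 0.5836 -0.1517 0.061 -1.1204
python3 - <<'E'
from h import *
a=[]
for n,(x,y,w,h) in (("scene",(280,60,150,150)),("top",(340,100,120,150))):
    c=cam(n); im=c["image"][:,:,::-1]
    f=3 if n=="scene" else 3
    cr=cv2.resize(im[y:y+h,x:x+w],None,fx=f,fy=f,interpolation=cv2.INTER_CUBIC)
    a.append(cr[:450])
    th=np.linspace(0,6.283,13)
    print(n,((proj(c,np.array([[.5836,-.1517,.042],[.5836,-.1517,.059],[.5836,-.1517,.154]]))-[x,y])*f).round())
cv2.imwrite("pics/g4.png",np.hstack(a)[:,:800])
E
```

```text
t 7.83 p [ 0.5853 -0.1533  0.107 ] yaw -1.1214 w 26.919 F [-0.8 -0.7  0.8] tilt [ 2.9e-03 -9.0e-04 -1.0e+00]
[ 0.5836 -0.1517  0.061  -1.1204] shift [-0.0036 -0.009   0.1841] turn [ 0.0026 -0.0029 -0.0012]
scene [[171. 341.]
 [172. 323.]
 [177. 221.]]
top [[163. 185.]
 [166. 179.]
 [189. 140.]]
```

View pics/g4.png

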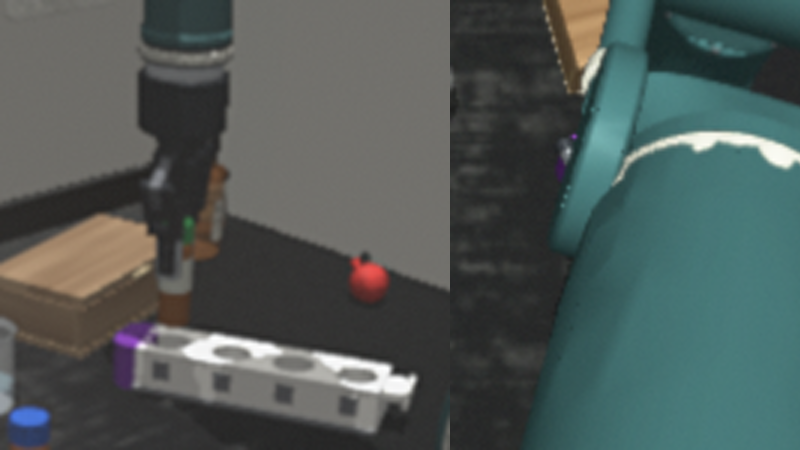

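The scene view shows the foot at about (172,322), against a predicted (172,323), so it is centred over well 1. I'll lower and release.

Call:
play_rows --rows '[[[-0.002,-0.005,0.03],[0,0,0]],[[-0.002,-0.005,0.07],[0,0,0]],[[-0.002,-0.005,0.11],[0,0,0]],[[-0.002,-0.005,0.14],[0,0,0]],[[-0.002,-0.005,0.165],[0,0,0]],[[-0.002,-0.005,0.18],[0,0,0]],[[-0.002,-0.005,0.18],[0,0,0]],[[-0.002,-0.005,0.18],[0,0,0]]]'

```text
time: 8.6
tool_pos: [0.5834, -0.1524, 0.0612]
tcp_rot: [3.062, 0.7, 0.001]
wrist_force: [-1.7, -0.4, 6.2]
width: 0.314
grip_force: 30.7
```

```bash
python3 go.py 0.5836 -0.1517 0.061 -1.1204
```

```text
t 8.60 p [ 0.5834 -0.1524  0.0612] yaw -1.1215 w 26.717 F [-1.7 -0.4  6.2] tilt [ 4.e-04 -2.e-04 -1.e+00]
[ 0.5836 -0.1517  0.061  -1.1204] shift [ 0.0019 -0.002   0.0008] turn [ 0.0005 -0.0004 -0.0015]
```

The wrist force Fz of 6 N shows the vial is on the floor. I'll release it, then retreat.

Call:
play_rows --rows '[[[0,0,-0.002],[0,0,0]],[[0,0,-0.002],[0,0,0]],[[0,0,-0.002],[0,0,0]],[[0,0,-0.002],[0,0,0]],[[0,0,-0.002],[0,0,0]],[[0,0,-0.002],[0,0,0]]]' --claw 0.4

```text
time: 9.1
tool_pos: [0.5827, -0.152, 0.0605]
tcp_rot: [-3.062, -0.7, 0.001]
wrist_force: [-0.3, -0.5, 0.2]
width: 0.696
grip_force: 0.0
```

Call:
play_rows --rows '[[[0,0,-0.03],[0,0,0]],[[0,0,-0.09],[0,0,0]],[[0,0,-0.17],[0,0,0]],[[0,0,-0.27],[0,0,0]],[[0,0,-0.38],[0,0,0]],[[0,0,-0.49],[0,0,0]],[[0,0,-0.58],[0,0,0]],[[0,0,-0.64],[0,0,0]],[[0,0,-0.64],[0,0,0]]]'

```text
time: 9.85
tool_pos: [0.5856, -0.1529, 0.2265]
tcp_rot: [3.058, 0.699, 0.012]
wrist_force: [0.2, 0.5, 0.9]
width: 0.702
grip_force: 0.0
```

```bash
python3 go.py 0.54 0.04 0.22 -0.7 0.4906 0.2332 0.22 -0.366
```

```text
t 9.85 p [ 0.5856 -0.1529  0.2265] yaw -1.1215 w 59.657 F [0.2 0.5 0.9] tilt [ 0.0085 -0.0026 -1.    ]
[ 0.54  0.04  0.22 -0.7 ] shift [ 0.1707 -0.7745  0.0223] turn [ 0.0094 -0.0066 -0.5367]
[ 0.4906  0.2332  0.22   -0.366 ] shift [ 0.3283 -1.5564  0.0186] turn [ 0.0105 -0.005  -0.9619]
```

Call:
play_rows --rows '[[[0.02,-0.06,0],[0,0,-0.04]],[[0.04,-0.17,0.02],[0,0,-0.12]],[[0.07,-0.3,0.02],[0,0,-0.21]],[[0.1,-0.43,0.02],[0,0,-0.3]],[[0.12,-0.55,0.02],[0,0,-0.38]],[[0.15,-0.66,0.02],[0,0,-0.46]],[[0.165,-0.74,0.02],[0,0,-0.52]],[[0.17,-0.775,0.02],[0,0,-0.537]],[[0.17,-0.775,0.02],[0,0,-0.537]],[[0.17,-0.775,0.02],[0,0,-0.537]]]'

```text
time: 10.68
tool_pos: [0.5363, 0.041, 0.2148]
tcp_rot: [-2.848, -1.326, 0.003]
wrist_force: [0.8, -0.8, 0.2]
width: 0.699
grip_force: 0.0
```

```bash
python3 go.py 0.4906 0.2332 0.15 -0.366;  python3 - <<'E'
from h import *
c=cam("top"); cv2.imwrite("pics/g5.png",np.hstack([cv2.resize(c["image"][y:y+150,x:x+125,::-1],None,fx=3,fy=3,interpolation=cv2.INTER_CUBIC) for x,y in((350,120),(175,130))]))
E
```

```text
t 10.68 p [0.5363 0.041  0.2148] yaw -0.6991 w 59.433 F [ 0.8 -0.8  0.2] tilt [-1.6e-03 -7.0e-04 -1.0e+00]
[ 0.4906  0.2332  0.15   -0.366 ] shift [ 0.4712 -0.6346  0.2589] turn [-0.0013  0.0017 -0.4241]
```

View pics/g5.png

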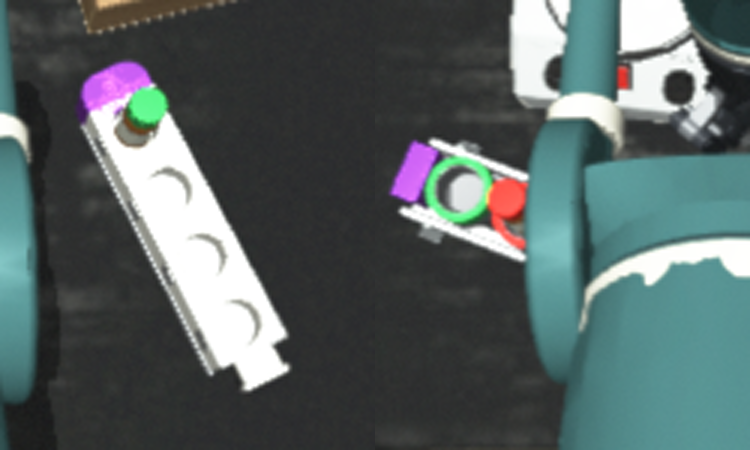

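Green stands upright in well 1. Red is next.

Call:
play_rows --rows '[[[0.03,-0.04,0],[0,0,-0.03]],[[0.08,-0.11,0],[0,0,-0.08]],[[0.15,-0.2,0],[0,0,-0.14]],[[0.22,-0.29,0],[0,0,-0.2]],[[0.29,-0.39,0],[0,0,-0.26]],[[0.36,-0.48,0.02],[0,0,-0.32]],[[0.42,-0.56,0.08],[0,0,-0.37]],[[0.46,-0.62,0.15],[0,0,-0.41]],[[0.471,-0.635,0.21],[0,0,-0.424]],[[0.471,-0.635,0.25],[0,0,-0.424]],[[0.471,-0.635,0.26],[0,0,-0.424]],[[0.471,-0.635,0.26],[0,0,-0.424]],[[0.471,-0.635,0.26],[0,0,-0.424]],[[0.471,-0.635,0.26],[0,0,-0.424]]]'

```text
time: 11.9
tool_pos: [0.4926, 0.2328, 0.152]
tcp_rot: [2.59, 1.777, 0.003]
wrist_force: [0.6, 0.3, 0.3]
width: 0.698
grip_force: 0.0
```

```bash
python3 go.py 0.4906 0.2332 0.066 -0.366
```

```text
t 11.90 p [0.4926 0.2328 0.152 ] yaw -0.3682 w 59.330 F [0.6 0.3 0.3] tilt [ 1.9e-03  7.0e-04 -1.0e+00]
[ 0.4906  0.2332  0.066  -0.366 ] shift [-0.0017 -0.0086  0.3439] turn [ 0.0019 -0.0017 -0.0029]
```

Call:
play_rows --rows '[[[-0.001,-0.006,0.05],[0,0,0]],[[-0.001,-0.006,0.12],[0,0,0]],[[-0.001,-0.006,0.19],[0,0,0]],[[-0.001,-0.006,0.26],[0,0,0]],[[-0.001,-0.006,0.32],[0,0,0]],[[-0.001,-0.006,0.342],[0,0,0]],[[-0.001,-0.006,0.342],[0,0,0]],[[-0.001,-0.006,0.342],[0,0,0]]]'

```text
time: 12.57
tool_pos: [0.4901, 0.2334, 0.0654]
tcp_rot: [2.59, 1.779, -0.0]
wrist_force: [-0.1, 0.8, 0.2]
width: 0.699
grip_force: 0.0
```

Call:
play_rows --rows '[[[0,0,0],[0,0,0]],[[0,0,0],[0,0,0]],[[0,0,0],[0,0,0]],[[0,0,0],[0,0,0]],[[0,0,0],[0,0,0]],[[0,0,0],[0,0,0]],[[0,0,0],[0,0,0]],[[0,0,0],[0,0,0]]]' --claw -1

```text
time: 13.23
tool_pos: [0.4909, 0.2339, 0.0666]
tcp_rot: [2.589, 1.779, 0.004]
wrist_force: [0.4, 0.1, 5.2]
width: 0.314
grip_force: 29.7
```

Call:
play_rows --rows '[[[0,0,-0.03],[0,0,0]],[[0,0,-0.09],[0,0,0]],[[0,0,-0.17],[0,0,0]],[[0,0,-0.26],[0,0,0]],[[0,0,-0.36],[0,0,0]],[[0,0,-0.46],[0,0,0]],[[0,0,-0.55],[0,0,0]],[[0,0,-0.61],[0,0,0]],[[0,0,-0.61],[0,0,0]],[[0,0,-0.61],[0,0,0]]]'

```text
time: 14.07
tool_pos: [0.4903, 0.2337, 0.2186]
tcp_rot: [2.589, 1.779, 0.003]
wrist_force: [-0.0, 0.4, -0.8]
width: 0.316
grip_force: 29.6
```

```bash
python3 go.py 0.51 0.03 0.22 -0.75 0.5332 -0.1761 0.22 -1.1204
```

```text
t 14.07 p [0.4903 0.2337 0.2186] yaw -0.3667 w 26.876 F [-0.   0.4 -0.8] tilt [ 1.8e-03  7.0e-04 -1.0e+00]
[ 0.51  0.03  0.22 -0.75] shift [-0.7322  0.3657 -0.0062] turn [ 0.0014 -0.002   0.488 ]
[ 0.5332 -0.1761  0.22   -1.1204] shift [-1.4685  0.7479 -0.0067] turn [ 0.0011 -0.0022  0.9597]
```

Call:
play_rows --rows '[[[-0.04,0.02,0],[0,0,0.03]],[[-0.11,0.06,0],[0,0,0.07]],[[-0.2,0.1,0],[0,0,0.13]],[[-0.29,0.15,0],[0,0,0.19]],[[-0.38,0.19,0],[0,0,0.25]],[[-0.47,0.24,0],[0,0,0.31]],[[-0.56,0.28,0],[0,0,0.37]],[[-0.64,0.32,0],[0,0,0.43]],[[-0.7,0.35,0],[0,0,0.47]],[[-0.73,0.366,0],[0,0,0.488]],[[-0.73,0.366,0],[0,0,0.488]],[[-0.73,0.366,0],[0,0,0.488]]]'

```text
time: 15.07
tool_pos: [0.5091, 0.0301, 0.2165]
tcp_rot: [-2.88, -1.251, 0.003]
wrist_force: [-0.2, 0.7, -0.3]
width: 0.321
grip_force: 29.6
```

```bash
python3 go.py 0.5332 -0.1761 0.22 -1.1204
```

```text
t 15.07 p [0.5091 0.0301 0.2165] yaw -0.7510 w 27.310 F [-0.2  0.7 -0.3] tilt [-2.4e-03  5.0e-04 -1.0e+00]
[ 0.5332 -0.1761  0.22   -1.1204] shift [-0.537   0.6333 -0.0146] turn [-0.0023  0.0021  0.4703]
```

Call:
play_rows --rows '[[[-0.03,0.03,0],[0,0,0.03]],[[-0.09,0.1,-0.01],[0,0,0.08]],[[-0.15,0.18,-0.015],[0,0,0.13]],[[-0.22,0.26,-0.015],[0,0,0.19]],[[-0.29,0.34,-0.015],[0,0,0.25]],[[-0.36,0.42,-0.015],[0,0,0.31]],[[-0.42,0.5,-0.015],[0,0,0.37]],[[-0.48,0.57,-0.015],[0,0,0.42]],[[-0.52,0.615,-0.015],[0,0,0.455]],[[-0.537,0.633,-0.015],[0,0,0.47]],[[-0.537,0.633,-0.015],[0,0,0.47]],[[-0.537,0.633,-0.015],[0,0,0.47]],[[-0.537,0.633,-0.015],[0,0,0.47]],[[-0.537,0.633,-0.015],[0,0,0.47]]]'

```text
time: 16.23
tool_pos: [0.5341, -0.1746, 0.2215]
tcp_rot: [-3.061, -0.706, 0.0]
wrist_force: [0.4, -0.5, -0.2]
width: 0.315
grip_force: 29.6
```

```bash
python3 go.py 0.5332 -0.1761 0.105 -1.1204
```

```text
t 16.23 p [ 0.5341 -0.1746  0.2215] yaw -1.1175 w 26.754 F [ 0.4 -0.5 -0.2] tilt [-1.e-04  4.e-04 -1.e+00]
[ 0.5332 -0.1761  0.105  -1.1204] shift [-0.006   0.004   0.4661] turn [-0.0005 -0.0001  0.0036]
```

Call:
play_rows --rows '[[[-0.003,0.002,0.05],[0,0,0]],[[-0.006,0.004,0.13],[0,0,0.004]],[[-0.006,0.004,0.22],[0,0,0.004]],[[-0.006,0.004,0.31],[0,0,0.004]],[[-0.006,0.004,0.4],[0,0,0.004]],[[-0.006,0.004,0.45],[0,0,0.004]],[[-0.006,0.004,0.463],[0,0,0.004]],[[-0.006,0.004,0.463],[0,0,0.004]],[[-0.006,0.004,0.463],[0,0,0.004]],[[-0.006,0.004,0.463],[0,0,0.004]],[[-0.006,0.004,0.463],[0,0,0.004]]]'

```text
time: 17.15
tool_pos: [0.5346, -0.1778, 0.1075]
tcp_rot: [3.061, 0.698, 0.004]
wrist_force: [0.7, 0.1, 0.2]
width: 0.318
grip_force: 29.6
```

```bash
python3 go.py 0.5332 -0.1761 0.061 -1.1204
```

```text
t 17.15 p [ 0.5346 -0.1778  0.1075] yaw -1.1223 w 27.025 F [0.7 0.1 0.2] tilt [ 0.003  -0.0011 -1.    ]
[ 0.5332 -0.1761  0.061  -1.1204] shift [-0.0025 -0.0089  0.1861] turn [ 0.0029 -0.0028 -0.0024]
```

Call:
play_rows --rows '[[[-0.002,-0.005,0.03],[0,0,0]],[[-0.002,-0.005,0.07],[0,0,0]],[[-0.002,-0.005,0.11],[0,0,0]],[[-0.002,-0.005,0.14],[0,0,0]],[[-0.002,-0.005,0.165],[0,0,0]],[[-0.002,-0.005,0.18],[0,0,0]],[[-0.002,-0.005,0.18],[0,0,0]],[[-0.002,-0.005,0.18],[0,0,0]]]'

```text
time: 17.82
tool_pos: [0.5324, -0.1766, 0.0604]
tcp_rot: [3.063, 0.699, -0.0]
wrist_force: [0.9, -0.6, -1.1]
width: 0.315
grip_force: 29.6
```

```bash
python3 go.py 0.5332 -0.1761 0.061 -1.1204
```

```text
t 17.82 p [ 0.5324 -0.1766  0.0604] yaw -1.1222 w 26.763 F [ 0.9 -0.6 -1.1] tilt [-0.e+00 -1.e-04 -1.e+00]
[ 0.5332 -0.1761  0.061  -1.1204] shift [ 0.0036 -0.0004 -0.0023] turn [ 0.0002  0.0001 -0.0023]
```

Call:
play_rows --rows '[[[0.002,0,0.004],[0,0,0]],[[0.002,0,0.006],[0,0,0]],[[0.002,0,0.006],[0,0,0]],[[0.002,0,0.006],[0,0,0]]]'

```text
time: 18.15
tool_pos: [0.5329, -0.1765, 0.0603]
tcp_rot: [3.062, 0.699, -0.0]
wrist_force: [-0.9, -0.5, 6.5]
width: 0.318
grip_force: 30.1
```

Call:
play_rows --rows '[[[0,0,-0.002],[0,0,0]],[[0,0,-0.002],[0,0,0]],[[0,0,-0.002],[0,0,0]],[[0,0,-0.002],[0,0,0]],[[0,0,-0.002],[0,0,0]],[[0,0,-0.002],[0,0,0]]]' --claw 0.4

```text
time: 18.65
tool_pos: [0.5325, -0.1761, 0.0595]
tcp_rot: [-3.063, -0.699, 0.001]
wrist_force: [-0.8, -0.3, 0.1]
width: 0.701
grip_force: 0.0
```

Call:
play_rows --rows '[[[0,0,-0.03],[0,0,0]],[[0,0,-0.09],[0,0,0]],[[0,0,-0.17],[0,0,0]],[[0,0,-0.27],[0,0,0]],[[0,0,-0.38],[0,0,0]],[[0,0,-0.49],[0,0,0]],[[0,0,-0.58],[0,0,0]],[[0,0,-0.64],[0,0,0]],[[0,0,-0.64],[0,0,0]],[[0,0,-0.64],[0,0,0]]]'

```text
time: 19.48
tool_pos: [0.5334, -0.1765, 0.2212]
tcp_rot: [3.061, 0.698, 0.004]
wrist_force: [-0.7, 0.2, -0.4]
width: 0.701
grip_force: 0.0
```

```bash
python3 go.py 0.51 0.0 0.22 -0.7 0.4706 0.1809 0.22 -0.366
```

```text
t 19.48 p [ 0.5334 -0.1765  0.2212] yaw -1.1223 w 59.609 F [-0.7  0.2 -0.4] tilt [ 0.0027 -0.001  -1.    ]
[ 0.51  0.    0.22 -0.7 ] shift [ 0.2217 -0.6767  0.0037] turn [ 0.0032 -0.0019 -0.5377]
[ 0.4706  0.1809  0.22   -0.366 ] shift [ 0.3934 -1.3971  0.0025] turn [ 0.0035 -0.0014 -0.963 ]
```

Call:
play_rows --rows '[[[0.02,-0.05,0],[0,0,-0.04]],[[0.05,-0.15,0],[0,0,-0.12]],[[0.09,-0.27,0],[0,0,-0.21]],[[0.13,-0.39,0],[0,0,-0.3]],[[0.16,-0.5,0],[0,0,-0.39]],[[0.19,-0.59,0],[0,0,-0.47]],[[0.21,-0.65,0],[0,0,-0.52]],[[0.222,-0.677,0],[0,0,-0.538]],[[0.222,-0.677,0],[0,0,-0.538]],[[0.222,-0.677,0],[0,0,-0.538]]]'

```text
time: 20.32
tool_pos: [0.5087, 0.0006, 0.2186]
tcp_rot: [-2.847, -1.326, 0.003]
wrist_force: [0.7, -0.4, 0.8]
width: 0.701
grip_force: 0.0
```

```bash
python3 go.py 0.4706 0.1809 0.15 -0.366
```

```text
t 20.32 p [0.5087 0.0006 0.2186] yaw -0.6989 w 59.601 F [ 0.7 -0.4  0.8] tilt [-2.e-03 -4.e-04 -1.e+00]
[ 0.4706  0.1809  0.15   -0.366 ] shift [ 0.4545 -0.5802  0.2745] turn [-0.002   0.0017 -0.4239]
```

Call:
play_rows --rows '[[[0.03,-0.04,0],[0,0,-0.03]],[[0.08,-0.1,0],[0,0,-0.08]],[[0.14,-0.18,0],[0,0,-0.14]],[[0.21,-0.27,0],[0,0,-0.2]],[[0.28,-0.36,0],[0,0,-0.26]],[[0.35,-0.44,0.02],[0,0,-0.32]],[[0.41,-0.52,0.08],[0,0,-0.37]],[[0.445,-0.565,0.15],[0,0,-0.41]],[[0.4545,-0.58,0.22],[0,0,-0.424]],[[0.4545,-0.58,0.26],[0,0,-0.424]],[[0.4545,-0.58,0.27],[0,0,-0.424]],[[0.4545,-0.58,0.27],[0,0,-0.424]],[[0.4545,-0.58,0.27],[0,0,-0.424]],[[0.4545,-0.58,0.27],[0,0,-0.424]]]'

```text
time: 21.48
tool_pos: [0.4728, 0.1803, 0.1535]
tcp_rot: [2.59, 1.777, 0.003]
wrist_force: [0.8, -0.3, 0.7]
width: 0.701
grip_force: 0.0
```

```bash
python3 go.py 0.4706 0.1809 0.066 -0.366
```

```text
t 21.48 p [0.4728 0.1803 0.1535] yaw -0.3681 w 59.580 F [ 0.8 -0.3  0.7] tilt [ 2.e-03  6.e-04 -1.e+00]
[ 0.4706  0.1809  0.066  -0.366 ] shift [-0.0013 -0.0095  0.35  ] turn [ 0.0021 -0.0016 -0.0027]
```

Call:
play_rows --rows '[[[-0.001,-0.007,0.05],[0,0,0]],[[-0.001,-0.007,0.12],[0,0,0]],[[-0.001,-0.007,0.19],[0,0,0]],[[-0.001,-0.007,0.26],[0,0,0]],[[-0.001,-0.007,0.32],[0,0,0]],[[-0.001,-0.007,0.346],[0,0,0]],[[-0.001,-0.007,0.346],[0,0,0]],[[-0.001,-0.007,0.346],[0,0,0]]]'

```text
time: 22.15
tool_pos: [0.4699, 0.181, 0.0657]
tcp_rot: [-2.589, -1.779, 0.001]
wrist_force: [-0.5, -0.2, 0.4]
width: 0.698
grip_force: 0.0
```

Call:
play_rows --rows '[[[0,0,0],[0,0,0]],[[0,0,0],[0,0,0]],[[0,0,0],[0,0,0]],[[0,0,0],[0,0,0]],[[0,0,0],[0,0,0]],[[0,0,0],[0,0,0]],[[0,0,0],[0,0,0]],[[0,0,0],[0,0,0]]]' --claw -1

```text
time: 22.82
tool_pos: [0.4709, 0.1814, 0.067]
tcp_rot: [2.589, 1.779, 0.003]
wrist_force: [-0.2, 0.5, 6.1]
width: 0.318
grip_force: 31.3
```

Call:
play_rows --rows '[[[0,0,-0.03],[0,0,0]],[[0,0,-0.09],[0,0,0]],[[0,0,-0.17],[0,0,0]],[[0,0,-0.26],[0,0,0]],[[0,0,-0.36],[0,0,0]],[[0,0,-0.46],[0,0,0]],[[0,0,-0.55],[0,0,0]],[[0,0,-0.61],[0,0,0]],[[0,0,-0.61],[0,0,0]],[[0,0,-0.61],[0,0,0]]]'

```text
time: 23.65
tool_pos: [0.4702, 0.1812, 0.219]
tcp_rot: [2.589, 1.779, 0.003]
wrist_force: [-0.7, 0.4, -0.6]
width: 0.314
grip_force: 31.0
```

```bash
python3 go.py 0.478 0.0 0.22 -0.74 0.4828 -0.2004 0.22 -1.1204
```

```text
t 23.65 p [0.4702 0.1812 0.219 ] yaw -0.3667 w 26.684 F [-0.7  0.4 -0.6] tilt [ 1.7e-03  6.0e-04 -1.0e+00]
[ 0.478  0.     0.22  -0.74 ] shift [-0.6655  0.289  -0.0045] turn [ 0.0015 -0.0018  0.4753]
[ 0.4828 -0.2004  0.22   -1.1204] shift [-1.4069  0.5943 -0.005 ] turn [ 0.0011 -0.0021  0.9596]
```

Call:
play_rows --rows '[[[-0.03,0.01,0],[0,0,0.02]],[[-0.09,0.04,0],[0,0,0.06]],[[-0.17,0.07,0],[0,0,0.12]],[[-0.26,0.11,0],[0,0,0.18]],[[-0.35,0.15,0],[0,0,0.24]],[[-0.44,0.19,0],[0,0,0.3]],[[-0.52,0.225,0],[0,0,0.36]],[[-0.59,0.255,0],[0,0,0.42]],[[-0.64,0.278,0],[0,0,0.46]],[[-0.665,0.289,0],[0,0,0.475]],[[-0.665,0.289,0],[0,0,0.475]],[[-0.665,0.289,0],[0,0,0.475]]]'

```text
time: 24.65
tool_pos: [0.4769, -0.0001, 0.217]
tcp_rot: [-2.873, -1.267, 0.003]
wrist_force: [-0.4, -0.7, -0.6]
width: 0.318
grip_force: 30.9
```

```bash
python3 go.py 0.4828 -0.2004 0.22 -1.1204
```

```text
t 24.65 p [ 4.769e-01 -1.000e-04  2.170e-01] yaw -0.7404 w 27.006 F [-0.4 -0.7 -0.6] tilt [-2.3e-03  5.0e-04 -1.0e+00]
[ 0.4828 -0.2004  0.22   -1.1204] shift [-0.5754  0.558  -0.0124] turn [-0.0023  0.002   0.4838]
```

Call:
play_rows --rows '[[[-0.03,0.03,0],[0,0,0.03]],[[-0.09,0.09,0],[0,0,0.08]],[[-0.16,0.16,-0.01],[0,0,0.14]],[[-0.24,0.23,-0.01],[0,0,0.2]],[[-0.32,0.31,-0.01],[0,0,0.27]],[[-0.4,0.39,-0.01],[0,0,0.33]],[[-0.46,0.45,-0.01],[0,0,0.39]],[[-0.52,0.505,-0.01],[0,0,0.44]],[[-0.56,0.543,-0.01],[0,0,0.47]],[[-0.575,0.558,-0.01],[0,0,0.483]],[[-0.575,0.558,-0.01],[0,0,0.483]],[[-0.575,0.558,-0.01],[0,0,0.483]],[[-0.575,0.558,-0.01],[0,0,0.483]],[[-0.575,0.558,-0.01],[0,0,0.483]]]'

```text
time: 25.82
tool_pos: [0.4839, -0.1992, 0.2207]
tcp_rot: [-3.061, -0.706, 0.0]
wrist_force: [0.4, 0.4, -0.1]
width: 0.316
grip_force: 30.9
```

```bash
python3 go.py 0.4828 -0.2004 0.105 -1.1204
```

```text
t 25.82 p [ 0.4839 -0.1992  0.2207] yaw -1.1176 w 26.872 F [ 0.4  0.4 -0.1] tilt [-1.e-04  4.e-04 -1.e+00]
[ 0.4828 -0.2004  0.105  -1.1204] shift [-0.006   0.0027  0.4629] turn [-0.0005 -0.0001  0.0036]
```

Call:
play_rows --rows '[[[-0.003,0.001,0.05],[0,0,0]],[[-0.006,0.002,0.13],[0,0,0.004]],[[-0.006,0.002,0.22],[0,0,0.004]],[[-0.006,0.002,0.31],[0,0,0.004]],[[-0.006,0.002,0.4],[0,0,0.004]],[[-0.006,0.002,0.45],[0,0,0.004]],[[-0.006,0.002,0.463],[0,0,0.004]],[[-0.006,0.002,0.463],[0,0,0.004]],[[-0.006,0.002,0.463],[0,0,0.004]],[[-0.006,0.002,0.463],[0,0,0.004]],[[-0.006,0.002,0.463],[0,0,0.004]]]'

```text
time: 26.73
tool_pos: [0.484, -0.2019, 0.1067]
tcp_rot: [3.061, 0.698, 0.004]
wrist_force: [-0.6, -0.5, -0.2]
width: 0.32
grip_force: 30.9
```

```bash
python3 go.py 0.4828 -0.2004 0.061 -1.1204
python3 - <<'E'
from h import *
a=[]
for n,(x,y,w,h) in (("scene",(280,60,150,150)),("top",(340,120,110,150))):
    c=cam(n); a.append(cv2.resize(c["image"][y:y+h,x:x+w,::-1],None,fx=3,fy=3,interpolation=cv2.INTER_CUBIC))
    print(n,((proj(c,np.array([[.4828,-.2004,.042],[.4828,-.2004,.061]]))-[x,y])*3).round())
cv2.imwrite("pics/g6.png",np.hstack(a)[:,:800])
E
```

```text
t 26.73 p [ 0.484  -0.2019  0.1067] yaw -1.1223 w 27.190 F [-0.6 -0.5 -0.2] tilt [ 0.0028 -0.0013 -1.    ]
[ 0.4828 -0.2004  0.061  -1.1204] shift [-0.0019 -0.008   0.1828] turn [ 0.0031 -0.0025 -0.0024]
scene [[293. 363.]
 [295. 343.]]
top [[232. 255.]
 [237. 250.]]
```

View pics/g6.png

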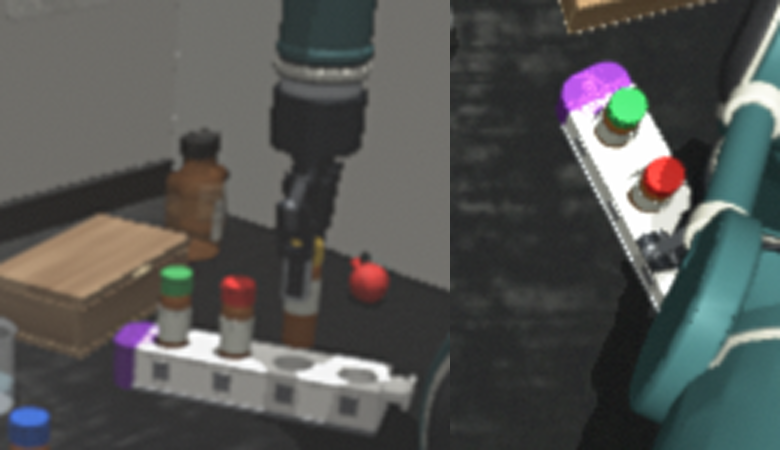

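Run:
```python
from h import *
c=cam("scene"); x,y,w,h=330,125,75,75
im=cv2.resize(c["image"][y:y+h,x:x+w,::-1],None,fx=8,fy=8,interpolation=cv2.INTER_CUBIC)
cv2.imwrite("pics/g7.png",im)
th=np.linspace(0,2*np.pi,40)
def circ(p,z,r):
    q=(proj(c,np.c_[p[0]+r*np.cos(th),p[1]+r*np.sin(th),np.full(40,z)])+.5-[x,y])*8; return q.min(0).round(),q.max(0).round()
for p,z,r in(((.4828,-.2004),.042,.018),((.484,-.2019),.061,.014),((.484,-.2019),.09,.014),((.4324,-.2248),.042,.018),((.5332,-.1761),.109,.0135)): print(p,z,circ(p,z,r))
```

```text
(0.4828, -0.2004) 0.042 (array([331., 427.]), array([442., 475.]))
(0.484, -0.2019) 0.061 (array([348., 377.]), array([435., 413.]))
(0.484, -0.2019) 0.09 (array([356., 295.]), array([444., 330.]))
(0.4324, -0.2248) 0.042 (array([500., 456.]), array([614., 506.]))
(0.5332, -0.1761) 0.109 (array([192., 216.]), array([277., 248.]))
```

View pics/g7.png

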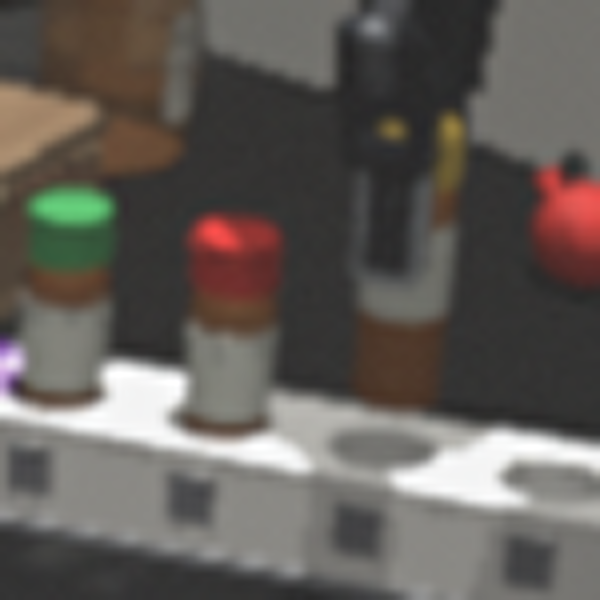

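Yellow's foot is centred at x≈398 in the crop and the well at about 382, so the vial sits about 2.5 mm too far right. I'll correct by (+1.5,+1.6) mm while lowering.

Call:
play_rows --rows '[[[0.006,-0.008,0.01],[0,0,0]],[[0.006,-0.008,0.02],[0,0,0]],[[0.006,-0.008,0.05],[0,0,0]],[[0.006,-0.008,0.09],[0,0,0]],[[0.006,-0.008,0.13],[0,0,0]],[[0.006,-0.008,0.16],[0,0,0]],[[0.006,-0.008,0.18],[0,0,0]],[[0.006,-0.008,0.184],[0,0,0]],[[0.006,-0.008,0.184],[0,0,0]],[[0.006,-0.008,0.184],[0,0,0]]]'

```text
time: 27.72
tool_pos: [0.4839, -0.1995, 0.0603]
tcp_rot: [3.062, 0.698, 0.001]
wrist_force: [-3.2, 1.5, 9.9]
width: 0.316
grip_force: 30.9
```

```bash
python3 go.py 0.4828 -0.2004 0.061 -1.1204
```

```text
t 27.72 p [ 0.4839 -0.1995  0.0603] yaw -1.1223 w 26.857 F [-3.2  1.5  9.9] tilt [ 8.e-04 -7.e-04 -1.e+00]
[ 0.4828 -0.2004  0.061  -1.1204] shift [-0.0057  0.0013 -0.0027] turn [ 0.0013 -0.0005 -0.0024]
```

Call:
play_rows --rows '[[[0,0,-0.003],[0,0,0]],[[0,0,-0.003],[0,0,0]],[[0,0,-0.003],[0,0,0]],[[0,0,-0.003],[0,0,0]],[[0,0,-0.003],[0,0,0]],[[0,0,-0.003],[0,0,0]]]' --claw 0.4

```text
time: 28.22
tool_pos: [0.4829, -0.1988, 0.0594]
tcp_rot: [-3.063, -0.698, 0.001]
wrist_force: [0.0, 0.1, 0.8]
width: 0.699
grip_force: 0.0
```

Call:
play_rows --rows '[[[0,0,-0.03],[0,0,0]],[[0,0,-0.09],[0,0,0]],[[0,0,-0.17],[0,0,0]],[[0,0,-0.27],[0,0,0]],[[0,0,-0.38],[0,0,0]],[[0,0,-0.49],[0,0,0]],[[0,0,-0.58],[0,0,0]],[[0,0,-0.64],[0,0,0]],[[0,0,-0.64],[0,0,0]],[[0,0,-0.64],[0,0,0]]]'

```text
time: 29.05
tool_pos: [0.4838, -0.1992, 0.2211]
tcp_rot: [3.061, 0.698, 0.004]
wrist_force: [0.6, -0.1, -0.5]
width: 0.704
grip_force: 0.0
```

```bash
python3 go.py 0.47 -0.03 0.22 -0.7 0.4505 0.1286 0.22 -0.366
```

```text
t 29.05 p [ 0.4838 -0.1992  0.2211] yaw -1.1223 w 59.834 F [ 0.6 -0.1 -0.5] tilt [ 0.0026 -0.0012 -1.    ]
[ 0.47 -0.03  0.22 -0.7 ] shift [ 0.2435 -0.6338  0.0033] turn [ 0.0032 -0.0017 -0.5376]
[ 0.4505  0.1286  0.22   -0.366 ] shift [ 0.4484 -1.2393  0.0023] turn [ 0.0035 -0.0011 -0.9629]
```

Call:
play_rows --rows '[[[0.02,-0.05,0],[0,0,-0.04]],[[0.06,-0.14,0],[0,0,-0.12]],[[0.1,-0.25,0],[0,0,-0.21]],[[0.14,-0.36,0],[0,0,-0.3]],[[0.18,-0.46,0],[0,0,-0.39]],[[0.21,-0.55,0],[0,0,-0.47]],[[0.235,-0.61,0],[0,0,-0.52]],[[0.2435,-0.634,0],[0,0,-0.538]],[[0.2435,-0.634,0],[0,0,-0.538]],[[0.2435,-0.634,0],[0,0,-0.538]]]'

```text
time: 29.88
tool_pos: [0.4686, -0.0295, 0.2187]
tcp_rot: [-2.847, -1.326, 0.003]
wrist_force: [-0.5, -0.0, 0.1]
width: 0.699
grip_force: 0.0
```

```bash
python3 go.py 0.4505 0.1286 0.15 -0.366
```

```text
t 29.88 p [ 0.4686 -0.0295  0.2187] yaw -0.6990 w 59.373 F [-0.5 -0.   0.1] tilt [-1.9e-03 -3.0e-04 -1.0e+00]
[ 0.4505  0.1286  0.15   -0.366 ] shift [ 0.4379 -0.4621  0.2746] turn [-0.0019  0.0016 -0.424 ]
```

Call:
play_rows --rows '[[[0.03,-0.03,0],[0,0,-0.03]],[[0.08,-0.08,0],[0,0,-0.08]],[[0.14,-0.15,0],[0,0,-0.14]],[[0.2,-0.22,0],[0,0,-0.2]],[[0.27,-0.29,0],[0,0,-0.26]],[[0.34,-0.36,0.02],[0,0,-0.32]],[[0.39,-0.42,0.08],[0,0,-0.37]],[[0.43,-0.45,0.15],[0,0,-0.41]],[[0.438,-0.462,0.22],[0,0,-0.424]],[[0.438,-0.462,0.26],[0,0,-0.424]],[[0.438,-0.462,0.27],[0,0,-0.424]],[[0.438,-0.462,0.27],[0,0,-0.424]],[[0.438,-0.462,0.27],[0,0,-0.424]],[[0.438,-0.462,0.27],[0,0,-0.424]]]'

```text
time: 31.05
tool_pos: [0.4525, 0.1281, 0.1535]
tcp_rot: [2.59, 1.777, 0.003]
wrist_force: [0.4, 0.4, -0.0]
width: 0.699
grip_force: 0.0
```

```bash
python3 go.py 0.4505 0.1286 0.066 -0.366;python3 - <<'E'
from h import *
a=[]
for n,(x,y,w,h) in (("scene",(230,110,200,150)),("top",(340,110,130,150))):
    c=cam(n); f=2 if n=="scene" else 2; a.append(cv2.resize(c["image"][y:y+h,x:x+w,::-1],None,fx=f,fy=f,interpolation=cv2.INTER_CUBIC))
cv2.imwrite("pics/g8.png",np.hstack(a))
E
```

```text
t 31.05 p [0.4525 0.1281 0.1535] yaw -0.3680 w 59.393 F [ 0.4  0.4 -0. ] tilt [ 1.9e-03  4.0e-04 -1.0e+00]
[ 0.4505  0.1286  0.066  -0.366 ] shift [-0.0014 -0.0089  0.3498] turn [ 0.0021 -0.0013 -0.0025]
```

View pics/g8.png

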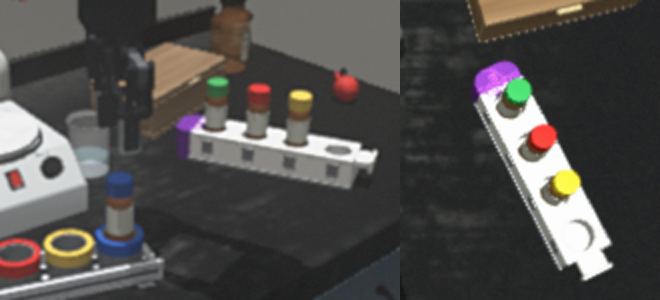

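Green, red and yellow stand upright in wells 1 to 3, and the gripper is above blue.

Call:
play_rows --rows '[[[-0.001,-0.007,0.05],[0,0,0]],[[-0.001,-0.007,0.12],[0,0,0]],[[-0.001,-0.007,0.19],[0,0,0]],[[-0.001,-0.007,0.26],[0,0,0]],[[-0.001,-0.007,0.32],[0,0,0]],[[-0.001,-0.007,0.346],[0,0,0]],[[-0.001,-0.007,0.346],[0,0,0]],[[-0.001,-0.007,0.346],[0,0,0]]]'

```text
time: 31.82
tool_pos: [0.4501, 0.1288, 0.0663]
tcp_rot: [2.589, 1.779, 0.0]
wrist_force: [0.9, -0.3, -0.2]
width: 0.702
grip_force: 0.0
```

Call:
play_rows --rows '[[[0,0,0],[0,0,0]],[[0,0,0],[0,0,0]],[[0,0,0],[0,0,0]],[[0,0,0],[0,0,0]],[[0,0,0],[0,0,0]],[[0,0,0],[0,0,0]],[[0,0,0],[0,0,0]],[[0,0,0],[0,0,0]]]' --claw -1

```text
time: 32.48
tool_pos: [0.4508, 0.1292, 0.067]
tcp_rot: [2.589, 1.779, 0.003]
wrist_force: [-1.4, 0.6, 5.8]
width: 0.318
grip_force: 31.9
```

Call:
play_rows --rows '[[[0,0,-0.03],[0,0,0]],[[0,0,-0.09],[0,0,0]],[[0,0,-0.17],[0,0,0]],[[0,0,-0.26],[0,0,0]],[[0,0,-0.36],[0,0,0]],[[0,0,-0.46],[0,0,0]],[[0,0,-0.55],[0,0,0]],[[0,0,-0.61],[0,0,0]],[[0,0,-0.61],[0,0,0]],[[0,0,-0.61],[0,0,0]]]'

```text
time: 33.32
tool_pos: [0.4501, 0.129, 0.219]
tcp_rot: [2.589, 1.779, 0.003]
wrist_force: [-0.3, 0.2, -0.6]
width: 0.317
grip_force: 31.6
```

```bash
python3 go.py 0.45 -0.04 0.22 -0.74 0.4324 -0.2248 0.22 -1.1204
```

```text
t 33.32 p [0.4501 0.129  0.219 ] yaw -0.3667 w 26.953 F [-0.3  0.2 -0.6] tilt [ 1.9e-03  4.0e-04 -1.0e+00]
[ 0.45 -0.04  0.22 -0.74] shift [-0.6311  0.2419 -0.0043] turn [ 0.0017 -0.0017  0.4753]
[ 0.4324 -0.2248  0.22   -1.1204] shift [-1.3464  0.4412 -0.0047] turn [ 0.0014 -0.002   0.9596]
```

Call:
play_rows --rows '[[[-0.03,0.01,0],[0,0,0.02]],[[-0.09,0.035,0],[0,0,0.06]],[[-0.17,0.065,0],[0,0,0.12]],[[-0.25,0.095,0],[0,0,0.18]],[[-0.33,0.125,0],[0,0,0.24]],[[-0.41,0.155,0],[0,0,0.3]],[[-0.49,0.185,0],[0,0,0.36]],[[-0.56,0.215,0],[0,0,0.42]],[[-0.61,0.234,0],[0,0,0.46]],[[-0.631,0.242,0],[0,0,0.475]],[[-0.631,0.242,0],[0,0,0.475]],[[-0.631,0.242,0],[0,0,0.475]]]'

```text
time: 34.32
tool_pos: [0.4488, -0.04, 0.217]
tcp_rot: [-2.873, -1.267, 0.003]
wrist_force: [-0.1, 0.1, 0.1]
width: 0.315
grip_force: 31.5
```

```bash
python3 go.py 0.4324 -0.2248 0.22 -1.1204
```

```text
t 34.32 p [ 0.4488 -0.04    0.217 ] yaw -0.7404 w 26.785 F [-0.1  0.1  0.1] tilt [-2.3e-03  8.0e-04 -1.0e+00]
[ 0.4324 -0.2248  0.22   -1.1204] shift [-0.5899  0.4501 -0.0122] turn [-0.0026  0.0018  0.4839]
```

Call:
play_rows --rows '[[[-0.03,0.02,0],[0,0,0.03]],[[-0.09,0.07,0],[0,0,0.08]],[[-0.16,0.12,-0.01],[0,0,0.14]],[[-0.24,0.18,-0.01],[0,0,0.2]],[[-0.32,0.24,-0.01],[0,0,0.27]],[[-0.4,0.3,-0.01],[0,0,0.33]],[[-0.47,0.36,-0.01],[0,0,0.39]],[[-0.53,0.405,-0.01],[0,0,0.44]],[[-0.57,0.435,-0.01],[0,0,0.47]],[[-0.59,0.45,-0.01],[0,0,0.484]],[[-0.59,0.45,-0.01],[0,0,0.484]],[[-0.59,0.45,-0.01],[0,0,0.484]],[[-0.59,0.45,-0.01],[0,0,0.484]],[[-0.59,0.45,-0.01],[0,0,0.484]]]'

```text
time: 35.48
tool_pos: [0.4334, -0.2239, 0.2207]
tcp_rot: [-3.061, -0.704, 0.0]
wrist_force: [-0.2, -0.3, -0.7]
width: 0.319
grip_force: 31.5
```

```bash
python3 go.py 0.4324 -0.2248 0.105 -1.1204
```

```text
t 35.48 p [ 0.4334 -0.2239  0.2207] yaw -1.1185 w 27.087 F [-0.2 -0.3 -0.7] tilt [-1.e-04  4.e-04 -1.e+00]
[ 0.4324 -0.2248  0.105  -1.1204] shift [-0.0052  0.0016  0.4628] turn [-0.0005 -0.0001  0.0025]
```

Call:
play_rows --rows '[[[0,-0.002,0.05],[0,0,0]],[[0,-0.004,0.13],[0,0,0.002]],[[0,-0.004,0.22],[0,0,0.002]],[[0,-0.004,0.31],[0,0,0.002]],[[0,-0.004,0.4],[0,0,0.002]],[[0,-0.004,0.45],[0,0,0.002]],[[0,-0.004,0.463],[0,0,0.002]],[[0,-0.004,0.463],[0,0,0.002]],[[0,-0.004,0.463],[0,0,0.002]],[[0,-0.004,0.463],[0,0,0.002]],[[0,-0.004,0.463],[0,0,0.002]],[[0,-0.004,0.463],[0,0,0.002]],[[0,-0.004,0.463],[0,0,0.002]]]'

```text
time: 36.57
tool_pos: [0.4334, -0.2243, 0.1059]
tcp_rot: [3.062, 0.7, 0.002]
wrist_force: [-1.0, 0.0, -0.5]
width: 0.31
grip_force: 31.5
```

```bash
python3 go.py 0.4324 -0.2248 0.061 -1.1204
python3 - <<'E'
from h import *
c=cam("scene"); x,y,w,h=345,125,75,75
im=cv2.resize(c["image"][y:y+h,x:x+w,::-1],None,fx=8,fy=8,interpolation=cv2.INTER_CUBIC)
cv2.imwrite("pics/g9.png",im)
th=np.linspace(0,2*np.pi,40)
def circ(p,z,r):
    q=(proj(c,np.c_[p[0]+r*np.cos(th),p[1]+r*np.sin(th),np.full(40,z)])+.5-[x,y])*8; return q.min(0).round(),q.max(0).round()
for p,z,r in(((.4324,-.2248),.042,.018),((.4324,-.2248),.061,.014)): print(p,z,circ(p,z,r))
E
```

```text
t 36.57 p [ 0.4334 -0.2243  0.1059] yaw -1.1215 w 26.347 F [-1.   0.  -0.5] tilt [ 1.4e-03 -8.0e-04 -1.0e+00]
[ 0.4324 -0.2248  0.061  -1.1204] shift [-0.0048 -0.0002  0.1796] turn [ 0.0017 -0.0012 -0.0014]
(0.4324, -0.2248) 0.042 (array([380., 456.]), array([494., 506.]))
(0.4324, -0.2248) 0.061 (array([399., 408.]), array([488., 446.]))
```

View pics/g9.png

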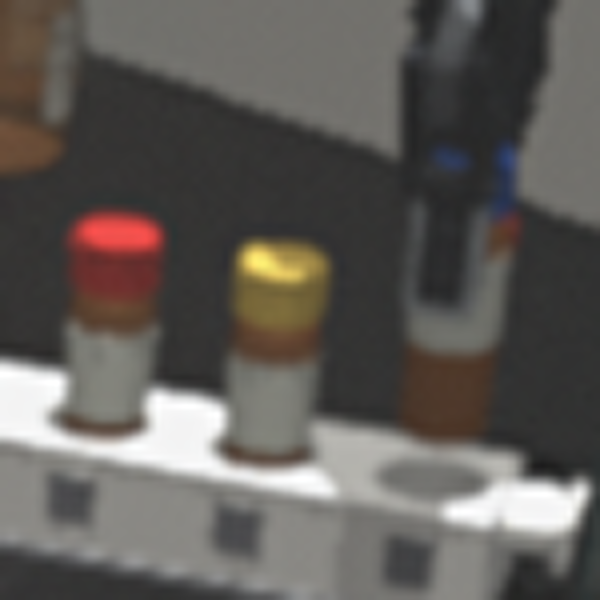

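Blue's foot is centred at x≈446 and the well at about 433, where a centred vial should show an offset of +6.5. I'll make a small correction of 1.3 mm and lower it.

Call:
play_rows --rows '[[[0.005,-0.002,0.01],[0,0,0]],[[0.005,-0.002,0.02],[0,0,0]],[[0.005,-0.002,0.05],[0,0,0]],[[0.005,-0.002,0.09],[0,0,0]],[[0.005,-0.002,0.13],[0,0,0]],[[0.005,-0.002,0.16],[0,0,0]],[[0.005,-0.002,0.175],[0,0,0]],[[0.005,-0.002,0.18],[0,0,0]],[[0.005,-0.002,0.18],[0,0,0]],[[0.005,-0.002,0.18],[0,0,0]]]'

```text
time: 37.45
tool_pos: [0.4335, -0.223, 0.0606]
tcp_rot: [-3.062, -0.7, 0.002]
wrist_force: [-3.5, 0.6, 8.7]
width: 0.319
grip_force: 31.6
```

```bash
python3 go.py 0.4324 -0.2248 0.061 -1.1204
```

```text
t 37.45 p [ 0.4335 -0.223   0.0606] yaw -1.1214 w 27.078 F [-3.5  0.6  8.7] tilt [-1.4e-03  5.0e-04 -1.0e+00]
[ 0.4324 -0.2248  0.061  -1.1204] shift [-0.0071  0.0046 -0.0018] turn [-0.0014  0.0013 -0.0013]
```

On the floor; I'll release and retreat.

Call:
play_rows --rows '[[[0,0,-0.003],[0,0,0]],[[0,0,-0.003],[0,0,0]],[[0,0,-0.003],[0,0,0]],[[0,0,-0.003],[0,0,0]],[[0,0,-0.003],[0,0,0]],[[0,0,-0.003],[0,0,0]]]' --claw 0.4

```text
time: 37.95
tool_pos: [0.4337, -0.2229, 0.0605]
tcp_rot: [-3.062, -0.7, 0.0]
wrist_force: [0.7, 0.6, 0.2]
width: 0.697
grip_force: 0.0
```

Call:
play_rows --rows '[[[0,0,-0.03],[0,0,0]],[[0,0,-0.09],[0,0,0]],[[0,0,-0.17],[0,0,0]],[[0,0,-0.27],[0,0,0]],[[0,0,-0.38],[0,0,0]],[[0,0,-0.49],[0,0,0]],[[0,0,-0.58],[0,0,0]],[[0,0,-0.64],[0,0,0]],[[0,0,-0.64],[0,0,0]]]'

```text
time: 38.7
tool_pos: [0.4362, -0.2244, 0.2259]
tcp_rot: [3.057, 0.699, 0.01]
wrist_force: [0.7, 0.1, 0.7]
width: 0.706
grip_force: 0.0
```

Call:
play_rows --rows '[[[0.02,-0.05,0],[0,0,0]],[[0.06,-0.14,0],[0,0,0]],[[0.1,-0.25,0],[0,0,0]],[[0.14,-0.36,0],[0,0,0]],[[0.18,-0.46,0],[0,0,0]],[[0.21,-0.55,0],[0,0,0]],[[0.235,-0.61,0],[0,0,0]],[[0.24,-0.63,0],[0,0,0]],[[0.24,-0.63,0],[0,0,0]]]'

```text
time: 39.45
tool_pos: [0.418, -0.0535, 0.2193]
tcp_rot: [-3.061, -0.703, 0.004]
wrist_force: [0.2, -0.8, -0.9]
width: 0.697
grip_force: 0.0
```

```bash
python3 go.py
python3 - <<'E'
from h import *
a=[]
for n,(x,y,w,h) in (("scene",(300,110,130,130)),("top",(360,120,130,130))):
    c=cam(n); a.append(cv2.resize(c["image"][y:y+h,x:x+w,::-1],None,fx=3,fy=3,interpolation=cv2.INTER_CUBIC))
cv2.imwrite("pics/g10.png",np.hstack(a))
E
```

```text
t 39.45 p [ 0.418  -0.0535  0.2193] yaw -1.1190 w 59.260 F [ 0.2 -0.8 -0.9] tilt [-2.7e-03  6.0e-04 -1.0e+00]
```

View pics/g10.png

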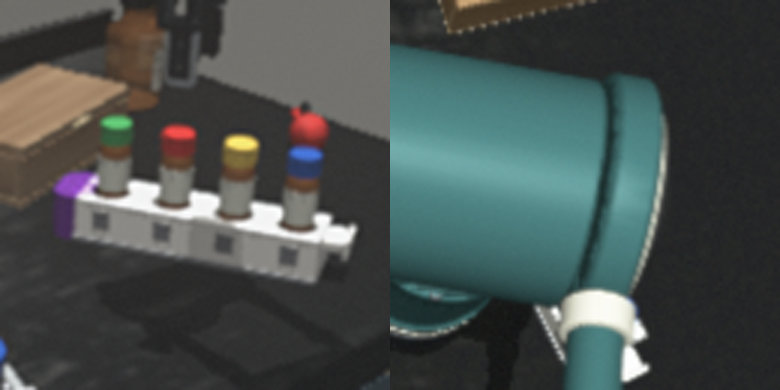

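All four stand upright at equal depth in order: green, red, yellow, blue from the violet nose. The gripper is clear.

```bash
python3 -c "
from workcell import bot
print(bot.finish_job())"
```

```text
the job is handed in; nothing more can be done
None
```

All four vials stand upright and released in the rack, in queue order from the violet nose (green, red, yellow, blue); I handed the job in at about 39 s of the 99 s limit.

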